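# Lock a T-head anchor into a slotted bench rail

## Task

Pick up the orange-handled T-head anchor and put its steel head lengthwise down through the slot of the aluminium rail, next to the rail's green end. Slide it gently along the slot, away from the green end, until you feel it meet the hidden stop, then give it a quarter turn so that its head catches under the lips, and let go. Never force it against the rail, and leave the other things where they lie.

Things in the scene. Friction and masses are not known exactly. Their poses are not given: they have to be found in the camera images.
- anchor: loose T-head anchor, 0.13 to 0.21 kg, upright on its steel head. Origin: centre of the head's underside; z up, x along the head. Head z 0 to 8 mm, 33.5 long (x, ends rounded to 17 mm radius about z), 15 wide (y); stem 11 across, z 8 to 16; round flange 36 across, z 16 to 21; orange handle 36 (x) by 16 (y), z 21 to 66
- anchor_grip (a point): point on the anchor's axis, 47 mm above its origin: TCP height for gripping the handle across its 16 mm (y); the fingertips then clear the flange by 7 mm
- rail: fixed slotted aluminium rail, 60 mm wide (y), 27 high. Origin: underside, on the slot's centre line; z up; x along the slot from the green end block (x -95 to -75 mm) to the grey one (63.5 to 90). Slot 18 wide; lips z 22 to 27, floor z 6. Inserted, the anchor's flange rests on the lips with its origin at z 11; raised to z 14, a turned head meets the lips. Rail forces must stay below 15 N
- rail_entry (a point): point on the slot's centre line at the lips' top, 50 mm from the rail's origin toward the green end (rail x -50 mm): put the anchor's head in here, its x axis along the slot (either way round). It must go in at rail x below -20 mm
- rail_far (a point): far end of the slot at the lips' top (rail x 63.5). Under the lips guides 18 mm apart keep the head from turning, except in one bay 35 mm long, 50 wide, closed at its far end by a rigid stop. The turning place is anywhere from rail x 0 to 45 mm, not measured: feel for the stop. Touching it the anchor is 1.5 mm past that place: back off 1.5 mm, then turn either way (play +-1.5 mm)
- tape_roll: roll of cream tape lying flat, 67 mm across, 19 high; leave alone; origin: centre of its underside
- timer: small white timer with orange button, 62x62x20; leave alone; origin: centre of its underside
- ointment: white ointment tube with green cap, 102x30x19, lying; leave alone; origin: centre of its underside
Mind the look-alikes: they are no part of the job. What is shaped like the anchor but blue or purple is not meant.

How it is judged (in metres and radians):
On the way:
1. the anchor's head is down through the slot, lengthwise, near the green end (anchor origin at rail x below -20 mm, z below 14.5 mm) (y of anchor in the frame of rail between -0.004 and 0.004 m and z of anchor in the frame of rail below 0.0145 m and x of anchor in the frame of rail between -0.07 and -0.02 m and angle between the x axis of anchor and the x axis of rail, either way round below 0.2 rad), for 0.1 s.
At the end, for the whole second after the job is handed in: the anchor stands in the rail's locking bay (rail x -6 to 52 mm, within 4 mm of the slot's centre line), its flange down on the lips (origin at rail z 7 to 14.5 mm), its long side square across the slot to within 13 degrees, upright within 7 degrees, at rest and released (y of anchor in the frame of rail between -0.004 and 0.004 m and z of anchor in the frame of rail between 0.007 and 0.0145 m and x of anchor in the frame of rail between -0.006 and 0.052 m and angle between the x axis of anchor and the x axis of rail, either way round above 1.33 rad and angle between anchor's own z axis and vertical below 0.12 rad and linear speed of anchor below 0.01 m/s); the robot touches nothing.
It fails at once if the anchor is pressed against the rail, its guides or its stop with more than 15 N (contact force between anchor and rail above 15 N).
It fails at once if the tape roll is moved more than 20 mm (distance of tape_roll from where it was at the start of the episode above 0.02 m).
It fails at once if the timer is moved more than 20 mm (distance of timer from where it was at the start of the episode above 0.02 m).
It fails at once if the ointment is moved more than 20 mm (distance of ointment from where it was at the start of the episode above 0.02 m).
It also fails if it takes over 56 s, if anything falls off the work surface, if the arm or the gripper's body presses on something with over 40 N, if the wrist force passes 120 N, or if a joint passes its speed limit or range.

## Robot

A 6-joint arm with a two-finger parallel gripper is mounted at the origin on a cart in front of the work surface, level with it; the furniture and walls round the work are solid. World frame = base frame: x ahead of the robot, y to its left, z up, the work surface at z = 0. Lengths are in mm, angles in rad, forces in N, time in s.
With the tool pointing down it reaches from about 350 to 775 mm from the base axis. Payload 7.3 kg.
Tool frame: the origin (TCP) lies between the finger pads, 19 mm behind the fingertips; this is the grasp point; z points along the fingers, y is the line along which they close (so a half turn about z gives the same grasp; the last joint's range is limited). The gripper opens to 92 mm and grips with 3 to 60 N. Pads are 19 mm wide; open, the fingers measure 130 mm over their backs; the gripper's body (75 mm by 190 mm) begins 47 mm behind the grasp point.
Start: joints at [1.035, 0.342, 1.524, -0, 1.275, -0.146], TCP at [199.488, 485.641, 245.541] pointing down, gripper open.
Joint ranges: [-2.53, 2.53], [-0.77, 2.02], [0.04, 2.7], [-1, 4.14], [0.28, 2.66], [-3.11, 3.11]. Speed limits (rad/s): [2.57, 2.57, 3.14, 3.14, 3.14, 3.14].

## Interface

Orientations are given as [roll, pitch, yaw] about the fixed x, y, z axes, in that order (R = Rz(yaw) Ry(pitch) Rx(roll)).
In Python, from plant import * gives the robot as it stands.
- The arm moves only by the tool arm_command, never from a script. Its arguments are lists of equal length, an entry for each row: "gripper": the finger opening in mm, from 0 to 91.8; "dp": the shift along the tool's x, y, z in units of 25 mm (1.0 is 25 mm), a list of three; "twist": the turn about the tool's z in units of 5 degrees (1.0 is 5 degrees). A call has exactly 5 rows; each row shifts and turns the commanded pose from where the row before left it, along the tool's axes as they then stand; what a row does not reach is not made up. A row lasts 1/8 s, in which the tool goes at most 62.5 mm and 10.7 degrees, less where a joint would pass 70% of its speed; a pose out of reach is approached as far as the arm can. A call is refused whole if a number of a shift passes 1 or a number of a turn 1, either way. A call with a gripper value outside its range is refused whole. The fingers move at their own pace and stop on an object; the grip force is fixed at half the most. Time passes only in rows, so rows that do not move let the fingers close, or fill a call up. It gives the time, the measured TCP pose, the force, the opening and the grip force at its end, in the units of the state.
- get_obs(): the state, without advancing time (a new reading comes with each control period).
- capture(name): name is "scene" or "top"; returns the picture (480x640x3 uint8, red, green, blue); there is no depth.
- get_calibration(name): a dict with "mtx" (3x3 intrinsics, pixels), "position" and "attitude" of the camera in the world. Camera axes: x right, y down, z forward; pixel columns grow to the right and rows downward; lengths in mm; the calibration is good to about 2 mm. A picture is of the moment at which its call begins. get_calibration takes no time and is no camera call.
- close_job(): hands the job in; it is judged then, once.
The state is a dict: "time": time; "joint_positions": joint angles; "dq": joint speeds; "tau": joint torques, N m; "tool_pos": TCP position; "tcp_rot": TCP orientation; "contact_force": force on the tool from outside, world axes, zero at the start; "moment": the same for the moment, N m; "grip_width": finger opening in mm; "finger_force": force on a finger pad.
Only numpy, scipy, OpenCV 4.12 (cv2) and the standard library are available. Lean on these libraries where they do the work, as an engineer would, in place of code of your own. Each camera call takes 0.05 s, during which the arm holds its last target. There are 200 camera calls.

## Working session

There is one attempt and no reset: what is moved stays moved. The work goes in short steps, Python scripts to look and compute and a tool call to move; the robot and the scene stay as the last step left them, time stands still between calls to the robot, and variables do not carry over. Pictures are saved under pics/ and viewed, at most 10 in all, crops included, and the job is handed in when it is done.

Besides the shell and the picture viewer there is one more tool, called after ">>>" in YAML: its name, and indented under it one key for each argument. arm_command: Moves the arm, as the interface text tells. Its arguments: {"type":"object","properties":{"gripper":{"type":"array"},"dp":{"type":"array"},"twist":{"type":"array"}},"required":["gripper","dp","twist"]}

```bash
mkdir -p pics
python3 - <<'E'
from plant import *
import cv2
for n in ("scene","top"):
    im=capture(n); cv2.imwrite(f"pics/{n}0.png",im[:,:,::-1]); print(n,get_calibration(n))
o=get_obs(); print(o)
E
```

```text
scene {'mtx': array([[439.47523753,   0.        , 326.76563609],
       [  0.        , 439.47523753, 237.00387752],
       [  0.        ,   0.        ,   1.        ]]), 'position': array([  78.66607482, -417.52275203,  685.85586054]), 'attitude': array([-2.41531178,  0.00406459, -1.00150857])}
top {'mtx': array([[478.74576076,   0.        , 316.05776467],
       [  0.        , 478.74576076, 243.49166135],
       [  0.        ,   0.        ,   1.        ]]), 'position': array([387.93715962, -98.11076328, 962.73937924]), 'attitude': array([-2.96946931, -0.00422053, -1.57033202])}
{'time': 0.1, 'joint_positions': array([ 1.03500629e+00,  3.42633401e-01,  1.52491668e+00, -3.28041955e-05,
        1.27542441e+00, -1.45981617e-01]), 'dq': array([-7.56218840e-05, -2.77158484e-03, -3.80375343e-03, -6.38650169e-04,
        7.77176871e-04,  1.44569939e-03]), 'tau': array([ 2.12229810e-03, -4.32004845e+01, -2.44694763e+01,  7.20178569e-02,
        5.26496745e-02, -3.35208085e-05]), 'tool_pos': array([199.30733013, 485.32450301, 244.92633012]), 'tcp_rot': array([-3.14022095e+00, -1.69970780e-04,  2.75179369e+00]), 'contact_force': array([ 0.23868166, -0.70253568,  0.43521052]), 'moment': array([ 0.00027706, -0.00156226, -0.08091085]), 'finger_force': 0.0, 'grip_width': 91.7937764459663}
```

View pics/top0.png

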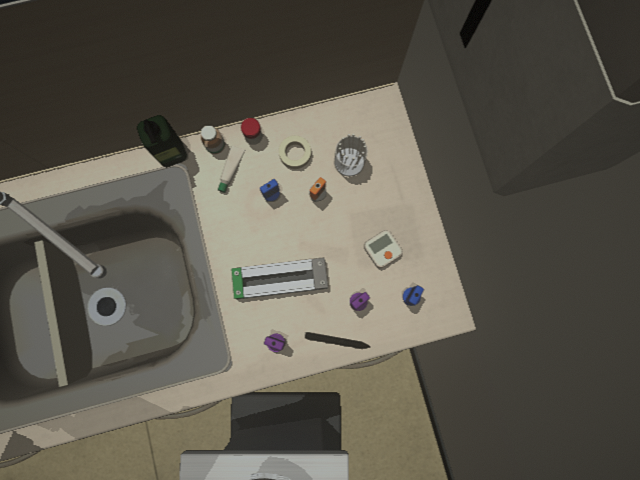

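View pics/scene0.png

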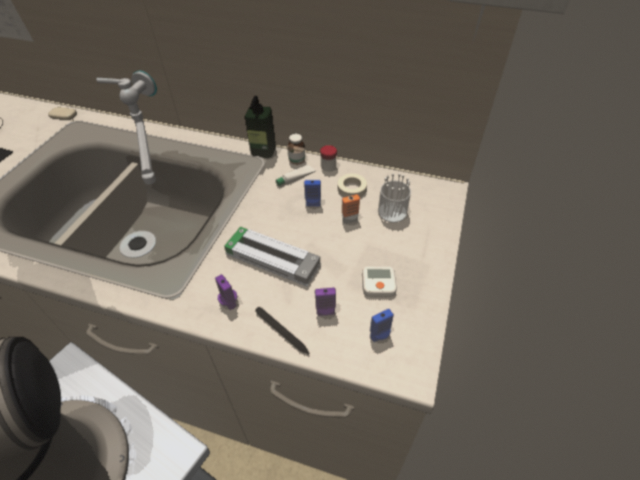

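The top view shows the orange anchor at about (318,188). The rail runs from its green end at (237,282) to its grey end at (320,274). The tape is at (295,152), the ointment at (231,169) and the timer at (383,249). I'll enlarge crops of both views to measure.

```bash
cat > h.py <<'E'
import numpy as np, cv2
from scipy.spatial.transform import Rotation as R
from plant import *
def proj(n,P):
    c=get_calibration(n); r=R.from_euler('xyz',c['attitude']).as_matrix()
    q=(np.atleast_2d(P)-c['position'])@r; q=q@c['mtx'].T; return q[:,:2]/q[:,2:]
def back(n,uv,z):
    c=get_calibration(n); r=R.from_euler('xyz',c['attitude']).as_matrix()
    uv=np.atleast_2d(uv); d=np.c_[uv,np.ones(len(uv))]@np.linalg.inv(c['mtx']).T@r.T
    return c['position']+d*((z-c['position'][2])/d[:,2])[:,None]
E
python3 - <<'E'
from h import *
a=cv2.imread('pics/top0.png'); b=cv2.imread('pics/scene0.png')
def crop(im,x,y,w,h): return cv2.resize(im[y:y+h,x:x+w],None,fx=5,fy=5,interpolation=cv2.INTER_CUBIC)
t=crop(a,225,255,110,50); s=crop(a,295,170,50,40); u=crop(b,325,185,50,45)
cv=np.zeros((500,560,3),np.uint8); cv[:250,:550]=t; cv[260:460,:250]=s; cv[260:485,280:530]=u
cv2.imwrite('pics/crop.png',cv)
def orange(im,lo=5,hi=17):
    h=cv2.cvtColor(im,cv2.COLOR_BGR2HSV); return ((h[...,0]<=hi)&(h[...,0]>=2)&(h[...,1]>150)&(h[...,2]>90)).astype(np.uint8)
for n,im in(('top',a),('scene',b)):
    k,l,st,c=cv2.connectedComponentsWithStats(orange(im))
    for i in range(1,k):
        if st[i,4]>20: print(n,st[i],c[i],back(n,c[i],50), cv2.minAreaRect(np.argwhere(l==i)[:,::-1].astype(np.float32)))
print(back('top',[[237,282],[320,274]],27))
E
```

```text
top [310 178  15  16  88] [317.38636364 186.22727273] [[ 661.48349584 -104.46169515   50.        ]] ((317.43902587890625, 185.9512176513672), (7.183992862701416, 17.49146270751953), 38.65980911254883)
top [385 252   7   7  36] [387.66666667 254.77777778] [[ 524.68829088 -239.99614087   50.        ]] ((387.7500305175781, 254.75), (6.363961219787598, 5.656853675842285), 45.0)
scene [343 195  16   8  62] [350.74193548 198.96774194] [[669.72911548 -95.85156403  50.        ]] ((350.558837890625, 198.73532104492188), (5.5783185958862305, 15.764815330505371), 75.96376037597656)
[[ 474.00774189   52.55296002   27.        ]
 [ 489.85974594 -109.74841966   27.        ]]
```

View pics/crop.png

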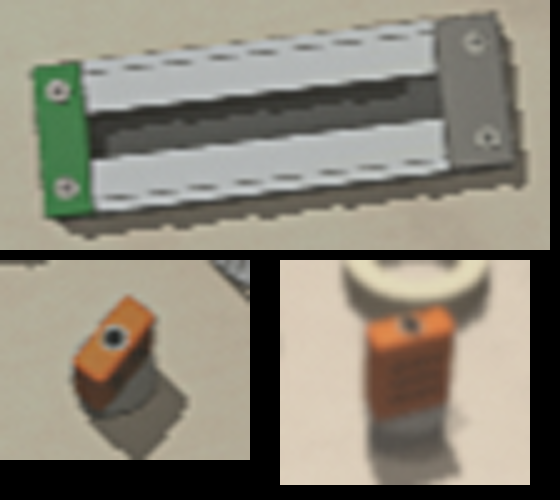

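The crops show the handle's top dot clearly in both views, along with the rail's lip corners. I'll fit both poses next.

Run:
```python
from h import *
from scipy.optimize import least_squares
f=lambda p,x,y:(np.array(p,float)+.5)/5-.5+np.array([x,y])
uv=f([[88,113],[92,160],[437,76],[443,120],[82,63],[93,212],[432,19],[447,168],[33,67],[47,217],[497,12],[515,163]],225,255)
m=np.array([[-75,9],[-75,-9],[63.5,9],[63.5,-9],[-75,30],[-75,-30],[63.5,30],[63.5,-30],[-95,30],[-95,-30],[90,30],[90,-30]])
W=back('top',uv,27)[:,:2]
def T(p): c,s=np.cos(p[2]),np.sin(p[2]); return m@np.array([[c,s],[-s,c]])+p[:2]
r=least_squares(lambda p:(T(p)-W).ravel(),[480,-30,-1.47],loss='soft_l1')
print('rail',r.x,(T(r.x)-W).round(1).tolist())
for x in(-95,90): print(proj('scene',np.r_[r.x[:2]+x*np.array([np.cos(r.x[2]),np.sin(r.x[2])]),27]))
d1=f([[114,78]],295,170); d2=f([[130,65]],325,185)
print('anchor top',back('top',d1,66),back('scene',d2,66))
# handle top corners top crop
q=back('top',f([[128,36],[156,58],[102,121],[75,99]],295,170),66)[:,:2]; print(q.round(1).tolist(),q.mean(0))
v=(q[0]+q[1]-q[2]-q[3])/2; print(np.linalg.norm(v),np.degrees(np.arctan2(v[1],v[0])))
q=back('scene',f([[87,58],[168,44],[172,62],[90,80]],325,185),66)[:,:2]; print(q.round(1).tolist(),q.mean(0))
v=(q[1]+q[2]-q[0]-q[3])/2; print(np.linalg.norm(v),np.degrees(np.arctan2(v[1],v[0])))
b=capture('scene'); E=cv2.resize(b[220:290,215:330,::-1],None,fx=5,fy=5,interpolation=cv2.INTER_CUBIC)
c,s=np.cos(r.x[2]),np.sin(r.x[2])
for p in T(r.x):
    u=proj('scene',np.r_[p,27])[0]; u=((u-[215,220]+.5)*5-.5).astype(int); cv2.circle(E,tuple(map(int,u)),3,(0,0,255),1)
cv2.imwrite('pics/s2.png',E)
```

```text
rail [483.07488436 -32.31126397  -1.45321919] [[-0.2, 0.6], [0.3, 0.5], [1.3, -0.3], [0.8, -0.0], [0.9, 0.2], [-0.3, -1.0], [-0.4, 0.2], [-1.3, -0.9], [0.2, 0.8], [-0.7, 1.0], [-0.1, -0.5], [-0.2, -0.6]]
[[232.76232048 235.58334443]]
[[314.69409452 267.194938  ]]
anchor top [[ 658.75662792 -104.37687545   66.        ]] [[ 658.19966332 -101.63550809   66.        ]]
[[675.7, -109.8], [666.9, -120.7], [641.5, -99.7], [650.3, -89.3]] [ 658.58988205 -104.88302483]
32.83022730089214 -39.28074157457166
[[652.3, -84.6], [677.5, -108.5], [669.0, -115.3], [641.8, -92.4]] [ 660.15670942 -100.18537059]
35.07629303391281 -41.826580073147866
```

View pics/s2.png

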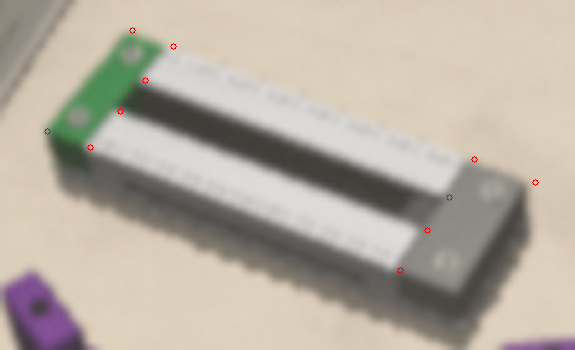

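Run:
```python
from h import *
from scipy.optimize import least_squares
def tri(a,b):
    r=least_squares(lambda P:np.r_[proj('top',P)[0]-a,proj('scene',P)[0]-b],[500,0,100]); return r.x.round(1),r.fun.round(1)
print('tip',tri([97,270],[148,177]),'tap base',tri([3,199],[128,85]),'bottle',tri([152,128],[257,100]), 'dot',tri([317.4,185.2],[350.6,197.6]))
g=lambda p:(np.array(p,float)+.5)/5-.5+np.array([215,220])
# scene lip corners seen in s2
S=g([[136,82],[112,112],[440,197],[416,232],[164,46],[83,148],[463,160],[388,266],[124,33],[50,132],[525,184]])
m=np.array([[-75,9],[-75,-9],[63.5,9],[63.5,-9],[-75,30],[-75,-30],[63.5,30],[63.5,-30],[-95,30],[-95,-30],[90,30]])
W=back('scene',S,27)[:,:2]
def T(p): c,s=np.cos(p[2]),np.sin(p[2]); return m@np.array([[c,s],[-s,c]])+p[:2]
r=least_squares(lambda p:(T(p)-W).ravel(),[480,-30,-1.47],loss='soft_l1'); print(r.x,(T(r.x)-W).round(1).tolist())
```

```text
tip (array([493.7, 319.1,  47.6]), array([-0.5,  0.7,  0.9, -0.1])) tap base (array([592.5, 419.1, 192.6]), array([-1.6,  2. ,  3.3, -0.5])) bottle (array([737.4, 191.8, 154.3]), array([-0.1,  0.1,  0.1, -0. ])) dot (array([ 657.4, -103.5,   67.9]), array([-0.5,  0.4,  0.6, -0.1]))
[481.01556612 -29.37948647  -1.45394161] [[0.4, 0.2], [-0.0, 0.4], [-0.3, -0.3], [0.6, -0.4], [-0.1, -0.4], [-0.4, 0.6], [0.5, -0.8], [-1.4, -2.4], [0.7, 0.9], [-2.0, 4.0], [0.7, -0.1]]
```

>>> arm_command:
  gripper: [92,92,92,92,92]
  dp:
    - [-1,-0.57,0]
    - [-1,-0.57,0]
    - [-1,-0.57,0]
    - [-1,-0.57,0]
    - [-1,-0.57,0]
  twist: [0,0,0,0,0]

```text
time: 0.78
tool_pos: [288.4, 371.4, 245.3]
tcp_rot: [-3.141, -0.0, 2.752]
contact_force: [0.7, -0.6, 0.4]
grip_width: 91.9
finger_force: 0.0
```

>>> arm_command:
  gripper: [60,60,60,60,60]
  dp:
    - [-1,-0.57,0]
    - [-1,-0.57,0]
    - [-1,-0.57,0]
    - [-1,-0.57,0]
    - [-1,-0.57,0]
  twist: [0,0,0,0,0]

```text
time: 1.4
tool_pos: [377.0, 258.0, 245.4]
tcp_rot: [-3.141, -0.0, 2.752]
contact_force: [1.3, -0.9, -0.4]
grip_width: 60.4
finger_force: 0.0
```

>>> arm_command:
  gripper: [45,45,45,45,45]
  dp:
    - [-1,-0.57,0]
    - [-1,-0.57,0]
    - [-1,-0.57,0]
    - [-1,-0.57,0]
    - [-1,-0.57,0]
  twist: [0,0,0,0,0]

```text
time: 2.02
tool_pos: [465.5, 144.6, 245.3]
tcp_rot: [-3.141, -0.0, 2.752]
contact_force: [0.1, 0.7, 0.2]
grip_width: 44.5
finger_force: 0.0
```

>>> arm_command:
  gripper: [45,45,45,45,45]
  dp:
    - [-1,-0.57,0]
    - [-1,-0.57,0]
    - [-1,-0.57,0]
    - [-1,-0.57,0]
    - [-1,-0.57,0.5]
  twist: [0,0,0,0,0]

```text
time: 2.65
tool_pos: [554.6, 31.2, 233.4]
tcp_rot: [3.141, 0.002, 2.752]
contact_force: [-0.1, 0.1, 0.2]
grip_width: 45.0
finger_force: 0.0
```

>>> arm_command:
  gripper: [45,45,45,45,45]
  dp:
    - [-1,-0.57,0.5]
    - [-1,-0.57,0.5]
    - [-1,-0.57,0.5]
    - [-1,-0.57,0.5]
    - [-0.5,-0.3,0.5]
  twist: [0,0,0,0,1]

```text
time: 3.28
tool_pos: [633.7, -71.7, 169.5]
tcp_rot: [-3.141, -0.001, 2.662]
contact_force: [0.2, 0.1, 0.5]
grip_width: 45.1
finger_force: 0.0
```

>>> arm_command:
  gripper: [45,45,45,45,45]
  dp:
    - [0,0,0]
    - [0,0,0]
    - [0,0,0]
    - [0,0,0]
    - [0,0,0]
  twist: [1,1,0.64,0,0]

```text
time: 3.9
tool_pos: [633.1, -70.4, 170.3]
tcp_rot: [-3.141, -0.0, 2.435]
contact_force: [-0.4, 0.3, -0.1]
grip_width: 44.5
finger_force: 0.0
```

>>> arm_command:
  gripper: [45,45,45,45,45]
  dp:
    - [-0.81,-0.17,0]
    - [-0.81,-0.17,0]
    - [0,0,1]
    - [0,0,1]
    - [0,0,1]
  twist: [0,0,0,0,0]

```text
time: 4.53
tool_pos: [658.5, -103.2, 94.7]
tcp_rot: [3.142, 0.0, 2.435]
contact_force: [-0.2, -0.4, -0.5]
grip_width: 44.9
finger_force: 0.0
```

>>> arm_command:
  gripper: [45,45,45,45,45]
  dp:
    - [0,0,0.6]
    - [0,0,0.5]
    - [0,0,0.5]
    - [0,0,0.33]
    - [0,0,0]
  twist: [0,0,0,0,0]

```text
time: 5.15
tool_pos: [658.2, -103.1, 46.7]
tcp_rot: [-3.141, -0.001, 2.434]
contact_force: [0.1, 0.9, -0.4]
grip_width: 45.3
finger_force: 0.0
```

Run:
```python
from h import *
o=get_obs(); print(o['tool_pos'],o['tcp_rot'],o['contact_force'])
a=capture('top')[:,:,::-1]; b=capture('scene')[:,:,::-1]
c=lambda im,x,y:cv2.resize(im[y:y+80,x:x+80],None,fx=5,fy=5,interpolation=cv2.INTER_CUBIC)
cv2.imwrite('pics/g.png',np.hstack([c(a,278,145),c(b,310,155)]))
```

```text
[ 658.22698786 -103.08713697   46.69265192] [-3.14129231e+00 -9.04981770e-04  2.43411207e+00] [ 0.06767225  0.94003958 -0.40735989]
```

View pics/g.png

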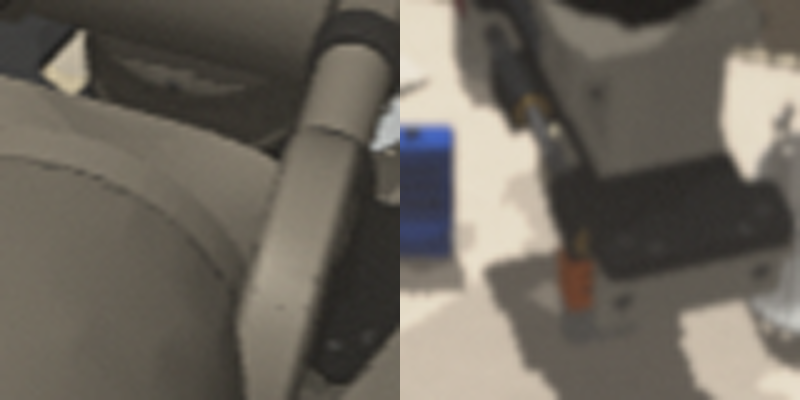

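The top view is blocked by the arm. In the scene crop the orange handle sits between the fingers at (575,280), with no sign of contact. I'll close the gripper.

>>> arm_command:
  gripper: [10,10,10,10,10]
  dp:
    - [0,0,0]
    - [0,0,0]
    - [0,0,0]
    - [0,0,0]
    - [0,0,0]
  twist: [0,0,0,0,0]

```text
time: 5.88
tool_pos: [658.6, -103.2, 47.4]
tcp_rot: [3.141, 0.0, 2.434]
contact_force: [-0.5, 0.4, 1.3]
grip_width: 15.9
finger_force: 30.0
```

>>> arm_command:
  gripper: [10,10,10,10,10]
  dp:
    - [0,0,0]
    - [0,0,-0.5]
    - [0,0,-1]
    - [0,0,-1]
    - [0,0,-0.5]
  twist: [0,0,0,0,0]

```text
time: 6.5
tool_pos: [659.0, -103.3, 124.3]
tcp_rot: [3.141, 0.002, 2.434]
contact_force: [0.2, -0.5, -1.0]
grip_width: 16.1
finger_force: 30.0
```

>>> arm_command:
  gripper: [10,10,10,10,10]
  dp:
    - [0.95,-0.13,0]
    - [0.95,-0.13,0]
    - [0.95,-0.13,0]
    - [0.95,-0.13,0]
    - [0.95,-0.13,0]
  twist: [0,0,0,0,0]

```text
time: 7.12
tool_pos: [556.7, -37.9, 122.1]
tcp_rot: [-3.141, -0.001, 2.434]
contact_force: [0.1, -0.0, -1.5]
grip_width: 15.6
finger_force: 30.0
```

>>> arm_command:
  gripper: [10,10,10,10,10]
  dp:
    - [0.95,-0.13,0]
    - [0.95,-0.13,0]
    - [0.95,-0.13,0]
    - [0.95,-0.13,0]
    - [0,0,0]
  twist: [0,0,0,0,0.95]

```text
time: 7.75
tool_pos: [475.2, 14.4, 122.2]
tcp_rot: [-3.141, -0.002, 2.351]
contact_force: [1.1, -0.3, -1.4]
grip_width: 15.9
finger_force: 30.0
```

>>> arm_command:
  gripper: [10,10,10,10,10]
  dp:
    - [0,0,0]
    - [0,0,0]
    - [0,0,0]
    - [0,0,0]
    - [0,0,0]
  twist: [0.95,0.95,0.95,0.95,0.95]

```text
time: 8.38
tool_pos: [476.8, 13.5, 122.2]
tcp_rot: [-3.141, -0.0, 1.934]
contact_force: [0.1, -0.1, -0.4]
grip_width: 16.1
finger_force: 30.0
```

>>> arm_command:
  gripper: [10,10,10,10,10]
  dp:
    - [0,0,0]
    - [0,0,0]
    - [0,0,0]
    - [0,0,0]
    - [0,0,0]
  twist: [0.95,0.95,0.95,0,0]

```text
time: 9.0
tool_pos: [476.9, 13.5, 122.3]
tcp_rot: [-3.141, -0.0, 1.69]
contact_force: [-0.8, -0.3, -1.6]
grip_width: 15.8
finger_force: 30.0
```

Run:
```python
from h import *
o=get_obs(); print(o['tool_pos'],o['tcp_rot'],o['contact_force'])
a=capture('top')[:,:,::-1]; b=capture('scene')[:,:,::-1]
cv2.imwrite('pics/b1.png',b)
c=lambda im,x,y,w:cv2.resize(im[y:y+100,x:x+w],None,fx=5,fy=5,interpolation=cv2.INTER_CUBIC)
cv2.imwrite('pics/i.png',np.hstack([c(a,230,210,50),c(b,215,190,110)]))
for n in('top','scene'):print(n,proj(n,o['tool_pos']))
```

```text
[476.92290309  13.53942524 122.25990334] [-3.14144409e+00 -1.06551341e-04  1.68962875e+00] [-0.79176615 -0.25300256 -1.55492081]
top [[250.64780036 275.38520395]]
scene [[246.38872863 209.58718585]]
```

View pics/i.png

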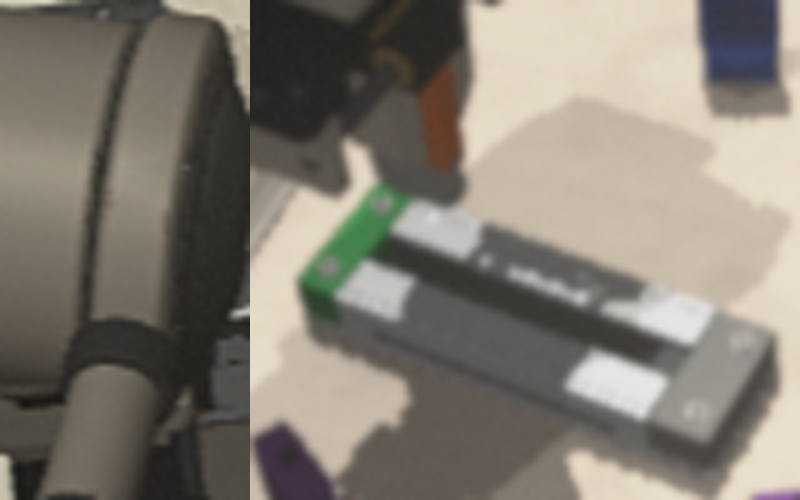

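The scene crop shows the anchor held upright (handle at (440,120), flange near (415,185)) above the slot near the green end. The top view is blocked. I'll lower it and look from closer.

>>> arm_command:
  gripper: [10,10,10,10,10]
  dp:
    - [0,0,0.4]
    - [0,0,0.5]
    - [0,0,0.4]
    - [0,0,0.3]
    - [0,0,0]
  twist: [0,0,0,0,0]

```text
time: 9.72
tool_pos: [476.6, 13.6, 81.5]
tcp_rot: [-3.14, -0.0, 1.688]
contact_force: [0.6, 0.3, -0.7]
grip_width: 15.9
finger_force: 30.0
```

```bash
cat > ov.py <<'E'
from h import *
import sys
def model(o,rail,dx=0):
    T=R.from_euler('xyz',o['tcp_rot']).as_matrix(); t=np.linspace(0,2*np.pi,25)
    f=lambda P:o['tool_pos']+np.c_[P[:,0]+dx,P[:,1],47-P[:,2]]@T.T
    L=[f(np.c_[18*np.cos(t),18*np.sin(t),0*t+z]) for z in(16,21)]
    L+=[f(np.array([[x,y,z] for x,y in((17,7),(17,-7),(-17,-7),(-17,7),(17,7))],float)) for z in(0,8)]
    L+=[f(np.array([[18,8,21],[18,-8,21],[18,-8,66],[18,8,66],[18,8,21]],float)),f(np.array([[-18,8,21],[-18,-8,21],[-18,-8,66],[-18,8,66],[-18,8,21]],float))]
    return L
def draw(name,crop,k,rail=None,dx=0):
    o=get_obs(); b=capture('scene')[:,:,::-1]; x,y,w,h=crop
    E=cv2.resize(b[y:y+h,x:x+w],None,fx=k,fy=k,interpolation=cv2.INTER_CUBIC); F=E.copy()
    for L in model(o,rail,dx):
        u=((proj('scene',L)-[x,y]+.5)*k-.5).astype(int); cv2.polylines(F,[u.reshape(-1,1,2).astype(np.int32)],False,(0,0,255),1)
    cv2.imwrite(f'pics/{name}.png',np.hstack([E,F])); print(o['tool_pos'],o['tcp_rot'][2],o['contact_force'])
E
python3 -c "
from ov import *
draw('j',(225,195,50,70),8)"
```

```text
[476.63015389  13.57709457  81.52562193] 1.6880310142243344 [ 0.55630085  0.3369625  -0.7450616 ]
```

View pics/j.png

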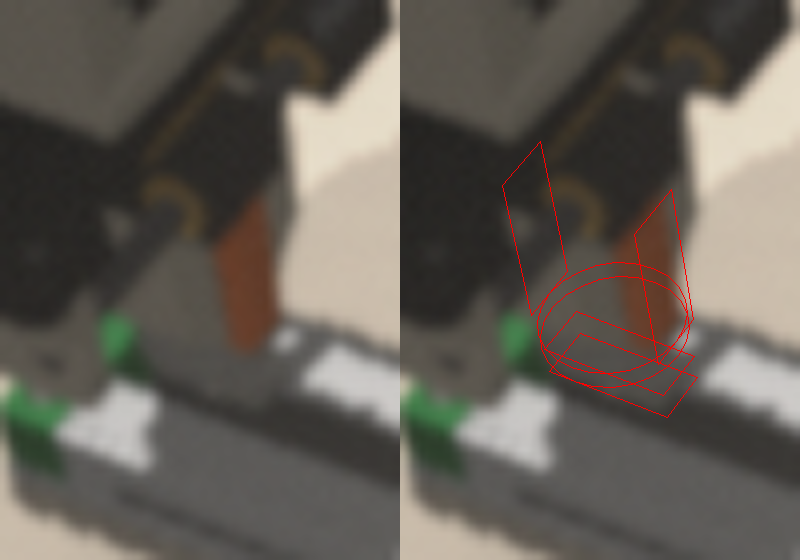

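The anchor is about 2 px left of the model in the scene view, the same bias the rail showed. Correcting for it puts the rail at (483.1, -32.4), so I need to shift about 1 mm in +tool y before easing down.

>>> arm_command:
  gripper: [10,10,10,10,10]
  dp:
    - [0,0.04,0.1]
    - [0,0,0.1]
    - [0,0,0.06]
    - [0,0,0.02]
    - [0,0,0.0]
  twist: [0,0,0,0,0]

```text
time: 10.4
tool_pos: [478.0, 13.6, 75.3]
tcp_rot: [3.142, -0.0, 1.688]
contact_force: [0.5, -0.3, -2.0]
grip_width: 15.9
finger_force: 30.0
```

>>> arm_command:
  gripper: [10,10,10,10,10]
  dp:
    - [0,0,0.02]
    - [0,0,0.02]
    - [0,0,0.02]
    - [0,0,0.02]
    - [0,0,0.0]
  twist: [0,0,0,0,0]

```text
time: 11.02
tool_pos: [478.0, 13.7, 73.2]
tcp_rot: [-3.142, -0.0, 1.688]
contact_force: [0.3, 0.0, -2.0]
grip_width: 15.9
finger_force: 30.0
```

>>> arm_command:
  gripper: [10,10,10,10,10]
  dp:
    - [0,0,0.02]
    - [0,0,0.02]
    - [0,0,0.02]
    - [0,0,0.0]
    - [0,0,0.0]
  twist: [0,0,0,0,0]

```text
time: 11.65
tool_pos: [478.0, 13.7, 71.8]
tcp_rot: [3.142, -0.0, 1.688]
contact_force: [0.4, -0.2, -2.5]
grip_width: 15.5
finger_force: 30.0
```

>>> arm_command:
  gripper: [10,10,10,10,10]
  dp:
    - [0,0,0.02]
    - [0,0,0.02]
    - [0,0,0.02]
    - [0,0,0.02]
    - [0,0,0.0]
  twist: [0,0,0,0,0]

```text
time: 12.28
tool_pos: [478.0, 13.7, 69.7]
tcp_rot: [-3.142, -0.0, 1.688]
contact_force: [-0.7, -0.1, -1.0]
grip_width: 16.0
finger_force: 30.0
```

>>> arm_command:
  gripper: [10,10,10,10,10]
  dp:
    - [0,0,0.04]
    - [0,0,0.04]
    - [0,0,0.04]
    - [0,0,0.04]
    - [0,0,0.04]
  twist: [0,0,0,0,0]

```text
time: 12.9
tool_pos: [478.0, 13.6, 64.7]
tcp_rot: [3.142, -0.0, 1.688]
contact_force: [0.7, -0.6, -1.5]
grip_width: 16.0
finger_force: 30.0
```

>>> arm_command:
  gripper: [10,10,10,10,10]
  dp:
    - [0,0,0.04]
    - [0,0,0.04]
    - [0,0,0.04]
    - [0,0,0.04]
    - [0,0,0.03]
  twist: [0,0,0,0,0]

```text
time: 13.52
tool_pos: [478.0, 13.6, 59.9]
tcp_rot: [3.142, -0.0, 1.688]
contact_force: [0.2, -0.1, -2.4]
grip_width: 16.1
finger_force: 30.0
```

>>> arm_command:
  gripper: [10,10,10,10,10]
  dp:
    - [0,0,0]
    - [0,0,0]
    - [0,0,0]
    - [0,0,0]
    - [0,0,0]
  twist: [0,0,0,0,0]

```text
time: 14.15
tool_pos: [478.0, 13.7, 60.0]
tcp_rot: [3.141, -0.0, 1.688]
contact_force: [-0.3, -1.1, -1.4]
grip_width: 15.8
finger_force: 30.0
```

>>> arm_command:
  gripper: [10,10,10,10,10]
  dp:
    - [0,0,0.03]
    - [-0.05,0,0]
    - [-0.1,0,0]
    - [-0.1,0,0]
    - [-0.1,0,0]
  twist: [0,0,0,0,0]

```text
time: 14.78
tool_pos: [479.1, 4.7, 59.3]
tcp_rot: [3.142, -0.0, 1.688]
contact_force: [-0.5, -0.1, -0.6]
grip_width: 15.9
finger_force: 30.0
```

>>> arm_command:
  gripper: [10,10,10,10,10]
  dp:
    - [-0.1,0,0]
    - [-0.1,0,0]
    - [-0.1,0,0]
    - [-0.1,0,0]
    - [-0.1,0,0]
  twist: [0,0,0,0,0]

```text
time: 15.4
tool_pos: [480.5, -7.6, 59.3]
tcp_rot: [3.142, -0.0, 1.688]
contact_force: [-0.8, -0.4, -0.6]
grip_width: 16.0
finger_force: 30.0
```

>>> arm_command:
  gripper: [10,10,10,10,10]
  dp:
    - [-0.1,0,0]
    - [-0.1,0,0]
    - [-0.1,0,0]
    - [-0.1,0,0]
    - [-0.1,0,0]
  twist: [0,0,0,0,0]

```text
time: 16.02
tool_pos: [482.0, -20.0, 59.3]
tcp_rot: [3.142, -0.0, 1.688]
contact_force: [-0.7, 0.9, -2.7]
grip_width: 16.2
finger_force: 30.0
```

>>> arm_command:
  gripper: [10,10,10,10,10]
  dp:
    - [-0.1,0,0]
    - [-0.06,0,0]
    - [-0.03,0,0]
    - [-0.02,0,0]
    - [0,0,0]
  twist: [0,0,0,0,0]

```text
time: 16.65
tool_pos: [482.6, -25.1, 59.3]
tcp_rot: [3.142, -0.0, 1.688]
contact_force: [0.0, -1.0, -2.3]
grip_width: 15.9
finger_force: 30.0
```

>>> arm_command:
  gripper: [10,10,10,10,10]
  dp:
    - [-0.02,0,0]
    - [-0.02,0,0]
    - [-0.02,0,0]
    - [-0.02,0,0]
    - [0,0,0]
  twist: [0,0,0,0,0]

```text
time: 17.27
tool_pos: [482.8, -27.1, 59.3]
tcp_rot: [3.142, -0.0, 1.688]
contact_force: [0.4, -0.6, -1.4]
grip_width: 15.9
finger_force: 30.0
```

>>> arm_command:
  gripper: [10,10,10,10,10]
  dp:
    - [-0.02,0,0]
    - [-0.02,0,0]
    - [-0.02,0,0]
    - [-0.02,0,0]
    - [0,0,0]
  twist: [0,0,0,0,0]

```text
time: 17.9
tool_pos: [483.1, -29.1, 59.3]
tcp_rot: [3.141, -0.0, 1.688]
contact_force: [-0.2, 1.2, -1.1]
grip_width: 15.7
finger_force: 30.0
```

>>> arm_command:
  gripper: [10,10,10,10,10]
  dp:
    - [-0.02,0,0]
    - [-0.02,0,0]
    - [-0.02,0,0]
    - [-0.02,0,0]
    - [0,0,0]
  twist: [0,0,0,0,0]

```text
time: 18.52
tool_pos: [483.3, -31.1, 59.3]
tcp_rot: [3.142, -0.0, 1.688]
contact_force: [0.1, -0.1, -1.6]
grip_width: 15.8
finger_force: 30.0
```

>>> arm_command:
  gripper: [10,10,10,10,10]
  dp:
    - [-0.02,0,0]
    - [-0.02,0,0]
    - [-0.02,0,0]
    - [-0.02,0,0]
    - [0,0,0]
  twist: [0,0,0,0,0]

```text
time: 19.15
tool_pos: [483.5, -33.1, 59.3]
tcp_rot: [3.142, -0.0, 1.688]
contact_force: [0.6, -0.2, -1.3]
grip_width: 15.8
finger_force: 30.0
```

>>> arm_command:
  gripper: [10,10,10,10,10]
  dp:
    - [-0.02,0,0]
    - [-0.02,0,0]
    - [-0.02,0,0]
    - [-0.02,0,0]
    - [0,0,0]
  twist: [0,0,0,0,0]

```text
time: 19.77
tool_pos: [483.8, -35.1, 59.3]
tcp_rot: [3.142, -0.0, 1.688]
contact_force: [-0.6, -0.4, -1.5]
grip_width: 16.0
finger_force: 30.0
```

>>> arm_command:
  gripper: [10,10,10,10,10]
  dp:
    - [-0.02,0,0]
    - [-0.02,0,0]
    - [-0.02,0,0]
    - [-0.02,0,0]
    - [0,0,0]
  twist: [0,0,0,0,0]

```text
time: 20.4
tool_pos: [484.0, -37.1, 59.3]
tcp_rot: [3.142, -0.0, 1.688]
contact_force: [-0.2, 1.2, -1.5]
grip_width: 16.0
finger_force: 30.0
```

>>> arm_command:
  gripper: [10,10,10,10,10]
  dp:
    - [-0.02,0,0]
    - [-0.02,0,0]
    - [-0.02,0,0]
    - [-0.02,0,0]
    - [0,0,0]
  twist: [0,0,0,0,0]

```text
time: 21.02
tool_pos: [484.2, -39.1, 59.3]
tcp_rot: [3.142, -0.0, 1.688]
contact_force: [0.3, 0.0, -1.0]
grip_width: 16.1
finger_force: 30.0
```

>>> arm_command:
  gripper: [10,10,10,10,10]
  dp:
    - [-0.02,0,0]
    - [-0.02,0,0]
    - [-0.02,0,0]
    - [-0.02,0,0]
    - [0,0,0]
  twist: [0,0,0,0,0]

```text
time: 21.65
tool_pos: [484.5, -41.0, 59.3]
tcp_rot: [3.142, -0.0, 1.688]
contact_force: [-0.1, 0.0, -1.1]
grip_width: 16.0
finger_force: 30.0
```

>>> arm_command:
  gripper: [10,10,10,10,10]
  dp:
    - [-0.02,0,0]
    - [-0.02,0,0]
    - [-0.02,0,0]
    - [-0.02,0,0]
    - [0,0,0]
  twist: [0,0,0,0,0]

```text
time: 22.28
tool_pos: [484.7, -43.0, 59.2]
tcp_rot: [3.142, -0.0, 1.688]
contact_force: [0.2, 0.3, -1.2]
grip_width: 16.1
finger_force: 30.0
```

>>> arm_command:
  gripper: [10,10,10,10,10]
  dp:
    - [-0.02,0,0]
    - [-0.02,0,0]
    - [-0.02,0,0]
    - [-0.02,0,0]
    - [0,0,0]
  twist: [0,0,0,0,0]

```text
time: 22.9
tool_pos: [484.9, -45.0, 59.3]
tcp_rot: [3.141, -0.0, 1.688]
contact_force: [0.9, 0.4, -1.3]
grip_width: 15.9
finger_force: 30.0
```

>>> arm_command:
  gripper: [10,10,10,10,10]
  dp:
    - [-0.02,0,0]
    - [-0.02,0,0]
    - [-0.02,0,0]
    - [-0.02,0,0]
    - [0,0,0]
  twist: [0,0,0,0,0]

```text
time: 23.52
tool_pos: [485.2, -47.0, 59.3]
tcp_rot: [3.141, -0.0, 1.688]
contact_force: [-0.7, 0.4, -2.2]
grip_width: 15.6
finger_force: 30.0
```

>>> arm_command:
  gripper: [10,10,10,10,10]
  dp:
    - [-0.02,0,0]
    - [-0.02,0,0]
    - [-0.02,0,0]
    - [-0.02,0,0]
    - [0,0,0]
  twist: [0,0,0,0,0]

```text
time: 24.15
tool_pos: [485.4, -49.0, 59.3]
tcp_rot: [3.142, -0.0, 1.688]
contact_force: [-0.6, 0.5, -2.2]
grip_width: 15.8
finger_force: 30.0
```

>>> arm_command:
  gripper: [10,10,10,10,10]
  dp:
    - [-0.02,0,0]
    - [-0.02,0,0]
    - [-0.02,0,0]
    - [-0.02,0,0]
    - [0,0,0]
  twist: [0,0,0,0,0]

```text
time: 24.78
tool_pos: [485.6, -50.9, 59.3]
tcp_rot: [3.142, -0.0, 1.688]
contact_force: [-0.1, 0.1, -2.1]
grip_width: 16.0
finger_force: 30.0
```

>>> arm_command:
  gripper: [10,10,10,10,10]
  dp:
    - [-0.02,0,0]
    - [-0.02,0,0]
    - [-0.02,0,0]
    - [-0.02,0,0]
    - [0,0,0]
  twist: [0,0,0,0,0]

```text
time: 25.4
tool_pos: [485.9, -52.9, 59.2]
tcp_rot: [3.142, -0.0, 1.688]
contact_force: [0.1, 0.5, -1.6]
grip_width: 15.7
finger_force: 30.0
```

>>> arm_command:
  gripper: [10,10,10,10,10]
  dp:
    - [-0.02,0,0]
    - [-0.02,0,0]
    - [-0.02,0,0]
    - [-0.02,0,0]
    - [0,0,0]
  twist: [0,0,0,0,0]

```text
time: 26.02
tool_pos: [486.1, -54.9, 59.3]
tcp_rot: [3.142, -0.0, 1.688]
contact_force: [0.8, -0.1, -1.5]
grip_width: 15.7
finger_force: 30.0
```

>>> arm_command:
  gripper: [10,10,10,10,10]
  dp:
    - [-0.02,0,0]
    - [-0.02,0,0]
    - [-0.02,0,0]
    - [-0.02,0,0]
    - [0,0,0]
  twist: [0,0,0,0,0]

```text
time: 26.65
tool_pos: [486.3, -56.9, 59.3]
tcp_rot: [3.142, -0.0, 1.688]
contact_force: [-0.5, -0.2, -1.0]
grip_width: 15.9
finger_force: 30.0
```

>>> arm_command:
  gripper: [10,10,10,10,10]
  dp:
    - [-0.02,0,0]
    - [-0.02,0,0]
    - [-0.02,0,0]
    - [-0.02,0,0]
    - [0,0,0]
  twist: [0,0,0,0,0]

```text
time: 27.28
tool_pos: [486.6, -58.9, 59.2]
tcp_rot: [3.142, -0.0, 1.688]
contact_force: [-0.1, -0.4, -1.0]
grip_width: 15.9
finger_force: 30.0
```

>>> arm_command:
  gripper: [10,10,10,10,10]
  dp:
    - [-0.02,0,0]
    - [-0.02,0,0]
    - [-0.02,0,0]
    - [-0.02,0,0]
    - [0,0,0]
  twist: [0,0,0,0,0]

```text
time: 27.9
tool_pos: [486.8, -60.9, 59.3]
tcp_rot: [3.142, -0.0, 1.688]
contact_force: [0.2, 0.3, -1.5]
grip_width: 16.1
finger_force: 30.0
```

>>> arm_command:
  gripper: [10,10,10,10,10]
  dp:
    - [-0.02,0,0]
    - [-0.02,0,0]
    - [-0.02,0,0]
    - [-0.02,0,0]
    - [0,0,0]
  twist: [0,0,0,0,0]

```text
time: 28.52
tool_pos: [487.1, -62.9, 59.3]
tcp_rot: [3.141, -0.0, 1.688]
contact_force: [-0.0, 1.0, -1.2]
grip_width: 15.9
finger_force: 30.0
```

>>> arm_command:
  gripper: [10,10,10,10,10]
  dp:
    - [-0.02,0,0]
    - [-0.02,0,0]
    - [-0.02,0,0]
    - [-0.02,0,0]
    - [0,0,0]
  twist: [0,0,0,0,0]

```text
time: 29.15
tool_pos: [487.3, -64.8, 59.2]
tcp_rot: [3.142, -0.0, 1.688]
contact_force: [0.2, -0.2, -2.6]
grip_width: 15.7
finger_force: 30.0
```

>>> arm_command:
  gripper: [10,10,10,10,10]
  dp:
    - [-0.02,0,0]
    - [-0.02,0,0]
    - [-0.02,0,0]
    - [-0.02,0,0]
    - [0,0,0]
  twist: [0,0,0,0,0]

```text
time: 29.78
tool_pos: [487.3, -65.5, 59.3]
tcp_rot: [-3.141, -0.002, 1.688]
contact_force: [0.3, 9.2, 0.1]
grip_width: 15.9
finger_force: 30.0
```

The stop is felt: 9 N along the slot, with the anchor held at TCP y ≈ -65.5 against a command of about -66.8. I'll back off to y ≈ -64.0 and begin the turn.

>>> arm_command:
  gripper: [10,10,10,10,10]
  dp:
    - [0.06,0,0]
    - [0.055,0,0]
    - [0,0,0]
    - [0,0,0]
    - [0,0,0]
  twist: [0,0,0,0,0]

```text
time: 30.4
tool_pos: [487.2, -64.1, 59.3]
tcp_rot: [3.142, 0.0, 1.688]
contact_force: [0.2, -0.3, -1.9]
grip_width: 15.9
finger_force: 30.0
```

>>> arm_command:
  gripper: [10,10,10,10,10]
  dp:
    - [0,0,0]
    - [0,0,0]
    - [0,0,0]
    - [0,0,0]
    - [0,0,0]
  twist: [0.4,0.4,0.4,0.4,0.4]

```text
time: 31.02
tool_pos: [487.2, -63.9, 59.3]
tcp_rot: [3.142, -0.0, 1.511]
contact_force: [-0.2, 0.1, -2.0]
grip_width: 15.7
finger_force: 30.0
```

>>> arm_command:
  gripper: [10,10,10,10,10]
  dp:
    - [0,0,0]
    - [0,0,0]
    - [0,0,0]
    - [0,0,0]
    - [0,0,0]
  twist: [0.5,0.5,0.5,0.5,0.5]

```text
time: 31.65
tool_pos: [487.2, -63.9, 59.3]
tcp_rot: [3.142, -0.0, 1.293]
contact_force: [0.1, 1.0, -2.0]
grip_width: 16.0
finger_force: 30.0
```

>>> arm_command:
  gripper: [10,10,10,10,10]
  dp:
    - [0,0,0]
    - [0,0,0]
    - [0,0,0]
    - [0,0,0]
    - [0,0,0]
  twist: [0.6,0.6,0.6,0.6,0.6]

```text
time: 32.28
tool_pos: [487.2, -63.9, 59.3]
tcp_rot: [-3.142, -0.0, 1.031]
contact_force: [-0.7, 0.4, -1.2]
grip_width: 15.7
finger_force: 30.0
```

>>> arm_command:
  gripper: [10,10,10,10,10]
  dp:
    - [0,0,0]
    - [0,0,0]
    - [0,0,0]
    - [0,0,0]
    - [0,0,0]
  twist: [0.6,0.6,0.6,0.6,0.6]

```text
time: 32.9
tool_pos: [487.2, -63.9, 59.2]
tcp_rot: [-3.142, -0.0, 0.769]
contact_force: [-0.3, -0.4, -1.5]
grip_width: 15.9
finger_force: 30.0
```

>>> arm_command:
  gripper: [10,10,10,10,10]
  dp:
    - [0,0,0]
    - [0,0,0]
    - [0,0,0]
    - [0,0,0]
    - [0,0,0]
  twist: [0.7,0.7,0.7,0.7,0.7]

```text
time: 33.52
tool_pos: [487.2, -63.9, 59.3]
tcp_rot: [-3.142, -0.0, 0.463]
contact_force: [-0.2, 0.3, -3.0]
grip_width: 16.1
finger_force: 30.0
```

>>> arm_command:
  gripper: [10,10,10,10,10]
  dp:
    - [0,0,0]
    - [0,0,0]
    - [0,0,0]
    - [0,0,0]
    - [0,0,0]
  twist: [0.8,0.8,0.8,0.8,0.75]

```text
time: 34.15
tool_pos: [487.1, -63.9, 59.2]
tcp_rot: [-3.141, 0.0, 0.118]
contact_force: [-0.6, -0.4, -1.0]
grip_width: 15.9
finger_force: 30.0
```

>>> arm_command:
  gripper: [10,10,10,10,10]
  dp:
    - [0,0,0.02]
    - [0,0,0.02]
    - [0,0,0]
    - [0,0,0]
    - [0,0,0]
  twist: [0,0,0,0,0]

```text
time: 34.78
tool_pos: [487.1, -63.9, 58.4]
tcp_rot: [-3.142, -0.0, 0.122]
contact_force: [-0.8, 0.7, 3.7]
grip_width: 15.8
finger_force: 30.0
```

The flange is on the lips. Releasing and lifting clear.

>>> arm_command:
  gripper: [24,34,45,45,45]
  dp:
    - [0,0,0]
    - [0,0,0]
    - [0,0,0]
    - [0,0,0]
    - [0,0,0]
  twist: [0,0,0,0,0]

```text
time: 35.4
tool_pos: [487.2, -64.0, 58.3]
tcp_rot: [-3.142, -0.0, 0.122]
contact_force: [0.6, 0.3, -0.0]
grip_width: 45.1
finger_force: 0.0
```

>>> arm_command:
  gripper: [45,45,45,45,45]
  dp:
    - [0,0,-0.3]
    - [0,0,-0.6]
    - [0,0,-1]
    - [0,0,-1]
    - [0,0,-1]
  twist: [0,0,0,0,0]

```text
time: 36.02
tool_pos: [487.3, -64.0, 157.8]
tcp_rot: [3.141, -0.001, 0.122]
contact_force: [0.1, -0.4, -0.2]
grip_width: 45.0
finger_force: 0.0
```

>>> arm_command:
  gripper: [45,45,45,45,45]
  dp:
    - [-1,0,-1]
    - [-1,0,-1]
    - [-1,0,-1]
    - [0,0,0]
    - [0,0,0]
  twist: [0,0,0,0,0]

```text
time: 36.65
tool_pos: [413.1, -73.1, 230.9]
tcp_rot: [3.141, -0.001, 0.121]
contact_force: [-0.5, -0.4, 0.1]
grip_width: 44.7
finger_force: 0.0
```

Run:
```python
from h import *
b=capture('scene')[:,:,::-1]
cv2.imwrite('pics/f.png',cv2.resize(b[190:290,215:345],None,fx=5,fy=5,interpolation=cv2.INTER_CUBIC)); print(get_obs()['contact_force'])
```

```text
[-0.47722107  0.48725427 -0.44406926]
```

View pics/f.png

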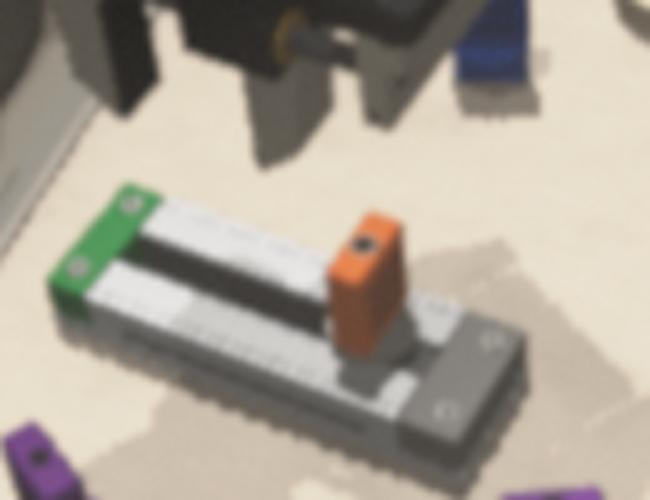

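The anchor stands upright in the rail at (370,285), square across the slot with its flange on the lips, and the gripper is clear of it.

```bash
python3 -c "
from plant import *
print(close_job())"
```

```text
the job is handed in; nothing more can be done
None
```

The job is handed in with no verdict shown: the orange anchor is turned square across the rail's locking bay, flange on the lips and released at about 37 s; the highest rail force read was about 9 N, at the stop.

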